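# Hang the weighing pan on the spring scale and weigh a shaker

### The arm

A 7-joint arm with a two-finger parallel gripper is mounted at the origin on a cart in front of the work surface, level with it; the furniture and walls round the work are solid. World frame = base frame: x ahead of the robot, y to its left, z up, the work surface at z = 0. Lengths are in m, angles in rad, forces in N, time in s.
With the tool pointing down it reaches from about 0.4 to 0.85 m from the base axis. Payload 4.5 kg.
Tool frame: the origin (TCP) lies midway between the tips of the shut fingers; the grasp point (between the pads) lies 19 mm behind it; z points along the fingers, y is the direction in which the jaws open and shut (so a half turn about z gives the same grasp; the last joint's range is limited). The gripper opens to 88 mm and grips with 3 to 60 N. Pads are 18 mm wide; open, the fingers measure 123 mm over their backs; the gripper's body (75 mm by 187 mm) begins 45 mm behind the grasp point.
Start: joints at [-1.239, 0.689, -0.195, 1.565, 0.157, 0.902, -0.215], TCP at [0.183, 0.598, 0.239] pointing down, gripper open.
Joint ranges: [-3.01, 3.01], [-0.46, 2.08], [-1.47, 1.51], [0.13, 2.56], [-1, 4.14], [0.04, 2.09], [-2.66, 2.66]. Speed limits (rad/s): [2.57, 2.57, 3.14, 3.14, 3.14, 3.14, 3.14].

### API

Orientations are given as a unit quaternion [x, y, z, w].
In Python, from plant import r gives the robot as it stands. The module is installed in compiled form; this text tells all that it offers.
- The arm moves only by the shell command python3 -m jog 'ROWS' [FORCE]. ROWS is JSON, a list of rows, each an object with "translation": the shift along the tool's x, y, z in units of 40 mm (1.0 is 40 mm), a list of three; "twist": the turn about the tool's z in units of 6 degrees (1.0 is 6 degrees); "claw": the opening in per cent of the stroke, from 0 (shut) to 100 (fully open). A call has 1 to 20 rows; each row shifts and turns the commanded pose from where the row before left it, along the tool's axes as they then stand; what a row does not reach is not made up. A row lasts 1/12 s, in which the tool goes at most 41.7 mm and 7.16 degrees, less where a joint would pass 70% of its speed; a pose out of reach is approached as far as the arm can. A call is refused whole if a number of a shift passes 1 or a number of a turn 1, either way. A call with a gripper value outside its range is refused whole. The fingers move at their own pace and stop on an object; FORCE is the grip in N (left out, the last holds). Time passes only in rows, so rows that do not move let the fingers close. It gives the time, the measured TCP pose, the force and the opening at its end, in the units of the state.
- r.get_state(): the state, without advancing time (a new reading comes with each control period).
- r.snapshot(name): name is "scene" or "top" or "wrist"; returns a dict with "img" (384x512x3 uint8, red, green, blue), "fx", "fy", "cx", "cy" (pixels), "dist_coeffs" ([k1, k2, p1, p2, k3] as OpenCV has them; the pictures are not rectified), "origin" and "rotation" of the camera in the world; the wrist camera has in their place "T_tool_cam" (4x4, takes a point from camera to tool coordinates, whose origin is the TCP and whose axes are the flange's). Camera axes: x right, y up, looking along -z (the intrinsics and any distortion apply to the point x, -y, -z); pixel columns grow to the right and rows downward; lengths in m; the calibration is good to about 2 mm. A picture is of the moment at which its call begins: read the wrist's pose just before it. There is no depth.
- r.finish_job(): hands the job in, once; it reports no verdict.
Trained networks look in the newest picture that a camera, given by its name, has taken for a name from the list of things; names that differ only in an ending like _2 or _b are one class to them, and where a whole thing is asked for, a point or a joint stands for the part that bears it (a point fixed in the world has none). Each returns a list of dicts, best first, with "confidence" (0 to 1); they miss things now and then, are a little off and sometimes report something else, mostly with a low value. They report only what shows in the picture. A call takes as long as a camera call. They do not tell look-alikes from the thing itself.
- r.spot_in(label, camera): "rect" ([left, top, right, bottom] in pixels, round what is visible of it).
- r.spot_point(label, camera): "location" ([row, column] in pixels: a listed point, or the origin of a listed thing).
The state is a dict: "clock": time; "q": joint angles; "qd": joint speeds; "joint_torque": joint torques, N m; "tool_pos": TCP position; "eef_rot": TCP orientation; "contact_force": force on the tool from outside, world axes, zero at the start; "moment": the same for the moment, N m; "opening": opening from 0.0 (shut) to 1.0 (fully open).
Only numpy, scipy, OpenCV 4.12 (cv2) and the standard library are available. Lean on these libraries where they do the work, as an engineer would, in place of code of your own. Each camera call takes 0.05 s, during which the arm holds its last target. There are 200 camera calls.

### The job

Hang the empty steel pan on the spring scale by folding its hook over the scale's upright hanger plate, lay its back against the plate and ease it down until the scale carries its whole weight before you let go, so that it neither drops, bounces nor swings off. Then set the loose salt shaker upright in the hanging pan just as gently and leave the scale to settle with both on it.

Things in the scene. Friction and masses are not known exactly. Their poses are not given: they have to be found in the camera images.
- scale: Grey bench spring scale, fixed to the worktop: 150 x 150 mm foot, slotted column 100 mm wide and 157 mm high standing behind the hanger plate, and at its +y side a white graduated strip up to 210 mm high. Origin on the worktop directly below the front face of the hanger plate; x points away from the pan side (back through the column), y along the plate, z up. Its place and yaw vary.
- carriage (a joint): How far the sprung hanger plate has sunk, in m: 0 with nothing on it, hard stop at 0.065. A soft spring (about 1.6 N per 10 mm, lightly damped) bears it, so it gives way at once under a load and sinks in proportion to it; how far the empty pan sinks it differs from run to run with the pan's weight, the shaker adds about 6 mm. While a hand holds the pan on the plate, the hand decides this value; only the force on the hand tells how much weight the scale bears.
- plate_edge (a point): Middle of the rounded top edge of the hanger plate (dark steel, 5 mm thick in x, 66 mm wide in y, reaching 92 mm down; 225 mm above the worktop when unloaded). Axes as scale. The point is on the plate and sinks with it; the plate's front face is 2.5 mm to -x of it. Behind the plate are 18 mm of free space. Two stub pins of 8 mm diameter stand up 12 mm on the edge at y = +-27.5 mm; the hook goes between them.
- pan: Loose steel pan of unknown weight under 0.9 kg: tray 130 x 130 mm, 22 mm rim, 3 mm walls; at +x a back plate with a fold-over hook behind it and a black grip on top (140 mm high). Origin under the tray's middle. Back plate's rear face at x = +65 mm; front-heavy, so hung it leans the back plate's lower part on the hanger plate's face, and swings in if let go with a gap there. Starts left or right.
- pan_hook (a point): Middle of the underside of the hook's bridge, at (68.75, 0, 80) mm in the pan: it comes to rest on plate_edge (the two points meet, axes parallel) when the pan hangs. The hook is 40 mm wide in y; its channel is 7.5 mm wide in x, from the back plate's rear face to a 4 mm thick tongue that reaches 16 mm down and then flares backward 11 mm farther as a lead-in, its tip 27 mm below the bridge and 12 mm behind the channel's middle.
- pan_grip (a point): Middle of the part to hold on the pan's black grip, at (63, 0, 122) mm in the pan. The grip is a rounded bar 12 mm thick in x, 52 mm wide in y, from z = 98 to 140 mm; hold it from above with the jaws closing along the pan's x.
- pan_floor (a point): The spot on the tray's floor where the shaker should go, at (-15, 0, 3) mm in the pan; anywhere on the flat floor will do.
- shaker: Loose glass salt shaker with a metal cap, standing upright: 27 mm diameter, 74 mm high, about 0.1 kg. Origin at the middle of its base. Left or right on the worktop, on the side the pan is not.
- clipboard: Bystander: clipboard, 190 x 120 x 11 mm, lying in front of the scale. Leave alone.
- marker: Bystander: marker pen, 126 mm long, lying by the clipboard. Leave alone.
- ramekin: Bystander: white ramekin, 68 mm diameter, 36 mm high. Leave alone.
- tape_dispenser: Bystander: black desk tape dispenser, 135 x 46 x 74 mm. Leave alone.
- cup_mint: Bystander: mint cup, 70 x 92 x 50 mm. Leave alone.
- tape_roll: Bystander: roll of packing tape, 79 mm diameter, 37 mm high. Leave alone.
There are look-alikes about, which are no part of the job. There is more than one size of the shaker; the one meant has the size given above.

How it is judged:
On the way:
1. the empty pan hangs at rest from the hanger plate, the scale carrying it and nothing holding it (hook on the plate's edge within 7 mm, fingers off the pan, shaker not in it) (distance between pan_hook and plate_edge below 0.007 m and angle between the y axis of pan and the y axis of plate_edge, either way round below 0.12 rad and angle between pan's own z axis and vertical below 0.12 rad and contact force between the fingers and pan below 0.05 N and value of joint carriage above 0.008 m and linear speed of pan below 0.04 m/s and horizontal distance between shaker and pan above 0.11 m), for 0.3 s.
At the end, for the whole second after the job is handed in: The pan hangs level (within about 7 degrees) with its hook on the hanger plate's edge (within 7 mm), the shaker stands upright on the pan's floor, both released and at rest (under 0.03 m/s) (distance between pan_hook and plate_edge below 0.007 m and angle between the y axis of pan and the y axis of plate_edge, either way round below 0.12 rad and angle between pan's own z axis and vertical below 0.12 rad and x of shaker in the frame of pan between -0.062 and 0.062 m and y of shaker in the frame of pan between -0.062 and 0.062 m and z of shaker in the frame of pan below 0.008 m and angle between shaker's own z axis and vertical below 0.2 rad and linear speed of each of pan, shaker below 0.03 m/s and contact force between the fingers and pan below 0.05 N and contact force between the fingers and shaker below 0.05 N); the robot touches nothing.
It fails at once if the pan is let drop, bounce or swing on the scale: while on it and no longer firmly held (finger force under 6 N) it moves faster than 0.08 m/s, or than 0.12 m/s while the shaker is put in (contact force between pan and scale above 0.5 N and contact force between the fingers and pan below 6 N and (linear speed of pan above 0.12 m/s or (linear speed of pan above 0.08 m/s and horizontal distance between shaker and pan above 0.11 m))).
It fails at once if the hand, holding the pan firmly, forces it against the scale with more than 20 N (contact force between pan and scale above 20 N and contact force between the fingers and pan above 6 N).
It fails at once if the hand strikes the scale with more than 10 N (contact force between the arm and scale above 10 N).
It fails at once if something is dropped: with no finger on it, the pan moves faster than 0.15 m/s or the shaker faster than 0.25 m/s ((linear speed of pan above 0.15 m/s and contact force between the fingers and pan below 0.01 N) or (linear speed of shaker above 0.25 m/s and contact force between the fingers and shaker below 0.01 N)).
It fails at once if a bystander is moved more than 20 mm (distance of any of clipboard, marker, ramekin, tape_dispenser, cup_mint, tape_roll from where it was at the start of the episode above 0.02 m).
It also fails if it takes over 72 s, if anything falls off the work surface, if the arm or the gripper's body presses on something with over 40 N, if the wrist force passes 120 N, or if a joint passes its speed limit or range.

## Working session

There is one attempt and no reset: what is moved stays moved. The work goes in short steps, Python scripts to look and compute and a shell command to move; the robot and the scene stay as the last step left them, time stands still between calls to the robot, and variables do not carry over. Pictures are saved under pics/ and viewed, about 8 in all and at most 12, crops included, and the job is handed in when it is done.

```bash
mkdir -p pics; cat > h.py <<'E'
import numpy as np, cv2
from plant import r
from scipy.spatial.transform import Rotation as R
def snap(n):
    s=r.get_state(); p=r.snapshot(n)
    if 'origin' not in p:
        Tt=np.eye(4);Tt[:3,:3]=R.from_quat(s['eef_rot']).as_matrix();Tt[:3,3]=s['tool_pos']
        T=Tt@np.array(p['T_tool_cam']);p['o'],p['R']=T[:3,3],T[:3,:3]
    else:
        p['o']=np.array(p['origin']);q=np.array(p['rotation'])
        p['R']=q if q.shape==(3,3) else R.from_quat(q).as_matrix()
    p['K']=np.array([[p['fx'],0,p['cx']],[0,p['fy'],p['cy']],[0,0,1.]])
    p['d']=np.array(p['dist_coeffs'],float)
    return p
def ray(p,u,v):
    x,y=cv2.undistortPoints(np.array([[[u,v]]],float),p['K'],p['d'])[0,0]
    d=p['R']@np.array([x,-y,-1]);return p['o'],d/np.linalg.norm(d)
def atz(p,u,v,z):
    o,d=ray(p,u,v);return o+d*(z-o[2])/d[2]
def proj(p,X):
    c=(np.atleast_2d(X)-p['o'])@p['R'];c=c*[1,-1,-1]
    return cv2.projectPoints(c.reshape(-1,1,3),np.zeros(3),np.zeros(3),p['K'],p['d'])[0][:,0]
def tri(rays):
    A=0;b=0
    for o,d in rays:
        P=np.eye(3)-np.outer(d,d);A=A+P;b=b+P@o
    X=np.linalg.solve(A,b);return X,[float(np.linalg.norm((np.eye(3)-np.outer(d,d))@(X-o))) for o,d in rays]
def save(p,n):cv2.imwrite('pics/'+n,p['img'][:,:,::-1])
E
python3 - <<'E'
from h import *
print(r.get_state())
P={}
for c in('scene','top'):
    p=P[c]=snap(c);save(p,c+'0.png');print(c,p['o'].round(3),p['R'].round(2).tolist())
    for l in('scale','pan','shaker'):
        print(l,[(np.round(a['rect']).tolist(),round(a['confidence'],2)) for a in r.spot_in(l,c)][:4])
    for l in('scale','plate_edge','pan','pan_hook','pan_grip','pan_floor','shaker'):
        print(l,[(np.round(a['location'],1).tolist(),round(a['confidence'],2)) for a in r.spot_point(l,c)][:4])
E
```

```text
{'clock': 0.0, 'q': array([-1.23922965,  0.68997849, -0.1944879 ,  1.5663429 ,  0.15729031,
        0.9024861 , -0.21506021]), 'qd': array([ 1.45344799e-03, -1.66908198e-03, -1.26770163e-03, -1.34864356e-03,
       -7.79404983e-04,  4.09279560e-04,  9.34865400e-05]), 'joint_torque': array([-1.20778270e-03, -5.27558041e+01, -1.26741372e+00, -1.53429759e+01,
       -5.26600331e-02,  6.66684355e-03,  1.85396375e-04]), 'tool_pos': array([0.18323984, 0.59687645, 0.2379131 ]), 'eef_rot': array([ 1.48285439e-01,  9.88944182e-01, -9.10689934e-04, -6.56008780e-05]), 'contact_force': array([0.43499   , 0.62695748, 0.16595783]), 'moment': array([-0.02275177, -0.03196946,  0.03952881]), 'opening': 0.9988664924687002}
scene [-0.16  -1.187  0.983] [[0.85, 0.3, -0.44], [-0.53, 0.45, -0.72], [-0.02, 0.84, 0.54]]
scale [([234.0, 150.0, 285.0, 217.0], 0.7)]
pan [([185.0, 150.0, 223.0, 193.0], 0.98), ([272.0, 246.0, 278.0, 263.0], 0.48)]
shaker [([248.0, 232.0, 258.0, 259.0], 0.69), ([272.0, 244.0, 280.0, 262.0], 0.67), ([291.0, 233.0, 299.0, 260.0], 0.58), ([254.0, 152.0, 267.0, 174.0], 0.26)]
scale [
[... 200 characters left out ...]
 202.4], 0.81)]
shaker [([263.6, 277.5], 0.69), ([256.4, 252.8], 0.62), ([253.1, 293.8], 0.58)]
top [ 0.271 -0.058  1.309] [[-0.01, 0.98, -0.19], [-1.0, -0.02, -0.01], [-0.01, 0.19, 0.98]]
scale [([208.0, 129.0, 258.0, 193.0], 0.91)]
pan [([129.0, 175.0, 174.0, 226.0], 0.64)]
shaker [([305.0, 218.0, 321.0, 230.0], 0.67), ([328.0, 202.0, 337.0, 208.0], 0.66), ([326.0, 177.0, 342.0, 193.0], 0.63)]
scale [([169.2, 229.2], 0.69)]
plate_edge [([146.9, 225.9], 0.58)]
pan [([202.5, 155.3], 0.88)]
pan_hook [([180.9, 154.7], 0.96), ([153.8, 142.5], 0.29)]
pan_grip [([175.8, 150.5], 0.77)]
pan_floor [([207.1, 156.2], 0.77)]
shaker [([206.8, 330.4], 0.66), ([187.0, 329.9], 0.61), ([221.3, 310.4], 0.5)]
```

```bash
python3 -c "
import cv2,numpy as np
a=cv2.imread('pics/scene0.png');b=cv2.imread('pics/top0.png')
cv2.imwrite('pics/both0.png',cv2.resize(np.vstack([a,b]),(800,1200))[:600]);cv2.imwrite('pics/t0.png',cv2.resize(b,(800,600)))"
```

```text
(no output)
```

View pics/both0.png

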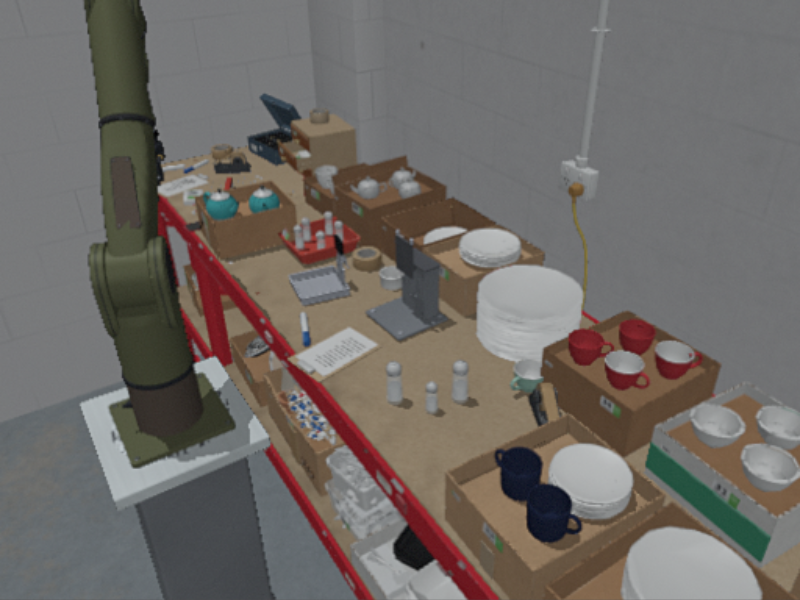

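View pics/t0.png

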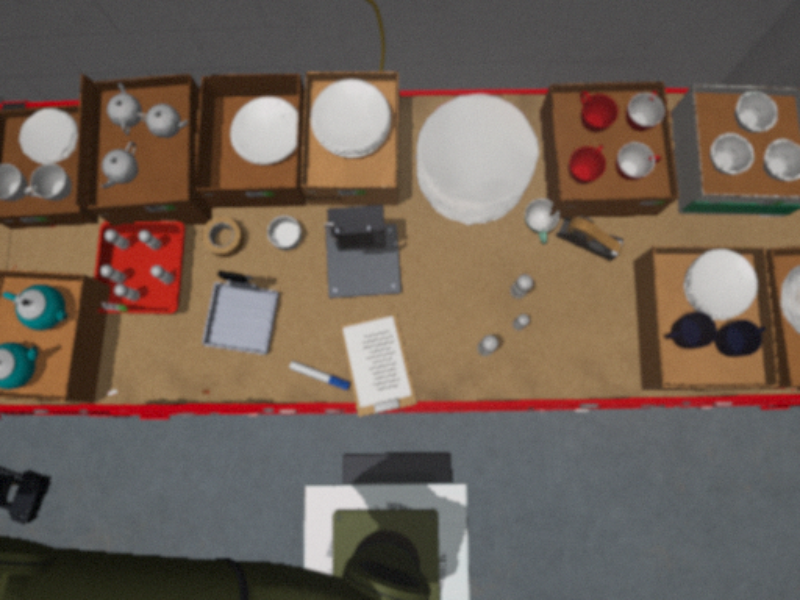

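The scene picture (800x600) shows the pan at about (320,283), the scale at (410,300), and three shakers at (394,383), (431,397) and (460,381). The top view has the pan at (240,315), the scale at (362,250), and the shakers at (489,344), (522,321) and (523,286). The middle shaker looks smaller than the other two. The red crate of shakers is clutter. Next I triangulate.

```bash
python3 - <<'E'
from h import *
a=snap('scene');b=snap('top')
L={'scale':((203.7,258.5),(169.2,229.2)),'edge':((154.8,257.9),(146.9,225.9)),'pan':((181.3,206.7),(202.5,155.3)),'hook':((164.6,219),(180.9,154.7)),'grip':((158.1,217.6),(175.8,150.5)),'floor':((183.1,202.4),(207.1,156.2)),
'shA':((256.4,252.8),(221.3,310.4)),'shB':((263.6,277.5),(206.8,330.4)),'shC':((253.1,293.8),(187,329.9))}
for k,(u,v) in L.items():
    X,e=tri([ray(a,u[1],u[0]),ray(b,v[1],v[0])]);print(k,X.round(4),np.round(e,4), atz(a,u[1],u[0],0).round(3),atz(b,v[1],v[0],0).round(3))
# shaker rects heights: scene rect top/bottom
for k,rc,rt in(('A',(248,232,258,259),(305,218,321,230)),('B',(272,244,280,262),(328,202,337,208)),('C',(291,233,299,260),(326,177,342,193))):
    cx=(rc[0]+rc[2])/2
    B=atz(a,cx,rc[3]-2,0)
    for z in(.05,.06,.074,.09,.1):
        print(k,z,proj(a,B+[0,0,z]).round(1).tolist(),rc[1])
E
```

```text
scale [ 0.5975  0.0513 -0.0042] [0.0023 0.0023] [0.597 0.046 0.   ] [0.594 0.052 0.   ]
edge [0.601  0.0441 0.2166] [0.0035 0.0035] [0.811 0.392 0.   ] [0.67  0.063 0.   ]
pan [0.4882 0.2857 0.0169] [0.0035 0.0035] [0.503 0.31  0.   ] [0.488 0.291 0.   ]
hook [0.5436 0.2714 0.0859] [0.0035 0.0035] [0.615 0.41  0.   ] [0.559 0.296 0.   ]
grip [0.5489 0.2795 0.1122] [0.0016 0.0016] [0.638 0.469 0.   ] [0.577 0.31  0.   ]
floor [0.4706 0.2837 0.0156] [0.0004 0.0004] [0.481 0.307 0.   ] [0.473 0.288 0.   ]
shA [ 0.418  -0.2063 -0.0017] [0.0019 0.0019] [ 0.415 -0.208  0.   ] [ 0.42  -0.207  0.   ]
shB [ 0.4674 -0.2745 -0.0073] [0.0012 0.0012] [ 0.464 -0.282  0.   ] [ 0.465 -0.273  0.   ]
shC [ 0.5311 -0.2743  0.0069] [0.0028 0.0028] [ 0.539 -0.268  0.   ] [ 0.53  -0.274  0.   ]
A 0.05 [[252.7, 245.3]] 232
A 0.06 [[252.6, 242.9]] 232
A 0.074 [[252.5, 239.5]] 232
A 0.09 [[252.4, 235.6]] 232
A 0.1 [[252.3, 233.1]] 232
B 0.05 [[276.1, 248.2]] 244
B 0.06 [[276.1, 245.8]] 244
B 0.074 [[276.1, 242.4]] 244
B 0.09 [[276.1, 238.5]] 244
B 0.1 [[276.2, 236.0]] 244
C 0.05 [[295.4, 246.2]] 233
C 0.06 [[295.5, 243.8]] 233
C 0.074 [[295.6, 240.4]] 233
C 0.09 [[295.8, 236.5]] 233
C 0.1 [[295.9, 234.0]] 233
```

Shaker B at about (0.467, -0.274) is roughly 70 mm tall, so it matches. A and C are about 105 mm. First move: over the pan.

```bash
python3 -m jog '[{"translation":[0,0,-1],"twist":0,"claw":100},{"translation":[0,0,-1],"twist":0,"claw":100},{"translation":[-0.86,-0.43,0],"twist":0,"claw":100},{"translation":[-0.86,-0.43,0],"twist":0,"claw":100},{"translation":[-0.86,-0.43,0],"twist":0,"claw":100},{"translation":[-0.86,-0.43,0],"twist":0,"claw":100},{"translation":[-0.86,-0.43,0],"twist":0,"claw":100},{"translation":[-0.86,-0.43,0],"twist":0,"claw":100},{"translation":[-0.86,-0.43,0],"twist":0,"claw":100},{"translation":[-0.86,-0.43,0],"twist":0,"claw":100},{"translation":[-0.86,-0.43,0],"twist":0,"claw":100},{"translation":[-0.86,-0.43,0],"twist":0,"claw":100},{"translation":[-0.86,-0.43,0],"twist":0,"claw":100},{"translation":[-0.86,-0.43,0],"twist":0,"claw":100}]'
python3 -m jog '[{"translation":[0,0,0],"twist":1,"claw":100},{"translation":[0,0,0],"twist":1,"claw":100},{"translation":[0,0,0],"twist":1,"claw":100},{"translation":[0,0,0],"twist":1,"claw":100},{"translation":[0,0,0],"twist":1,"claw":100},{"translation":[0,0,0],"twist":1,"claw":100},{"translation":[0,0,0],"twist":1,"claw":100},{"translation":[0,0,0],"twist":1,"claw":100},{"translation":[0,0,0],"twist":1,"claw":100},{"translation":[0,0,0],"twist":1,"claw":100},{"translation":[0,0,0],"twist":1,"claw":100},{"translation":[0,0,0],"twist":1,"claw":100},{"translation":[0,0,0],"twist":1,"claw":100},{"translation":[0,0,0],"twist":0,"claw":100},{"translation":[0,0,0],"twist":0,"claw":100}]'
cat >> h.py <<'E'
def look(c,labels,n=None):
    p=snap(c)
    if n: save(p,n)
    out={}
    for l in labels:
        q=[(a['location'][1],a['location'][0],round(a['confidence'],2)) for a in r.spot_point(l,c)][:3]
        out[l]=q
    return p,out
E
python3 - <<'E'
from h import *
p,o=look('wrist',['pan','pan_hook','pan_grip','pan_floor','plate_edge','scale'],'w1.png')
import pickle;pickle.dump((p,o),open('w1.pkl','wb'))
s=r.get_state();print(s['q'],R.from_quat(s['eef_rot']).as_matrix().round(3).tolist(),s['tool_pos'])
print(p['o'],p['R'].round(2).tolist(),p['T_tool_cam'].round(3).tolist() if hasattr(p['T_tool_cam'],'round') else p['T_tool_cam'])
Z={'pan':0,'pan_hook':.08,'pan_grip':.122,'pan_floor':.003,'plate_edge':.225,'scale':0}
for k,v in o.items():print(k,[(np.round(x,1),atz(p,x[0],x[1],Z[k]).round(4)) for x in v])
E
```

```text
clock: 2.37
tool_pos: [0.5186, 0.2775, 0.3189]
eef_rot: [0.148, 0.989, 0.0, 0.0]
contact_force: [-0.1, 0.3, -0.9]
opening: 0.999
clock: 3.62
tool_pos: [0.5173, 0.2792, 0.3187]
eef_rot: [0.737, 0.676, -0.0, 0.0]
contact_force: [-0.1, -0.2, -0.3]
opening: 1.001
[-0.67897228  0.5550489   0.18170838  1.58718686 -0.11295981  1.00961777
 -0.55157057] [[0.088, 0.996, -0.0], [0.996, -0.088, 0.0], [0.0, -0.0, -1.0]] [0.51746568 0.2790076  0.31873209]
[0.52338052 0.35225623 0.46448128] [[1.0, 0.08, 0.02], [-0.08, 0.96, 0.28], [0.0, -0.28, 0.96]] [[0.001, 0.959, 0.283, 0.073], [1.0, -0.001, -0.001, -0.0], [-0.0, 0.283, -0.959, -0.146], [0.0, 0.0, 0.0, 1.0]]
pan [(array([345.5, 112.8,   0.7]), array([0.6554, 0.3309, 0.    ])), (array([240.6, 148.4,   0.6]), array([0.4854, 0.2888, 0.    ])), (array([2.813e+02, 1.619e+02, 2.000e-01]), array([0.5497, 0.2611, 0.    ]))]
pan_hook [(array([287.4, 157.4,   0.8]), array([0.5538, 0.2823, 0.08  ])), (array([1.829e+02, 2.428e+02, 2.000e-01]), array([0.3921, 0.1679, 0.08  ]))]
pan_grip [(array([281.9, 161. ,   1. ]), array([0.5436, 0.2861, 0.122 ]))]
pan_floor [(array([225.7, 145.3,   0.6]), array([0.4623, 0.2962, 0.003 ]))]
plate_edge []
scale [(array([315. , 276.2,   0.7]), array([0.5986, 0.0409, 0.    ]))]
```

View pics/w1.png

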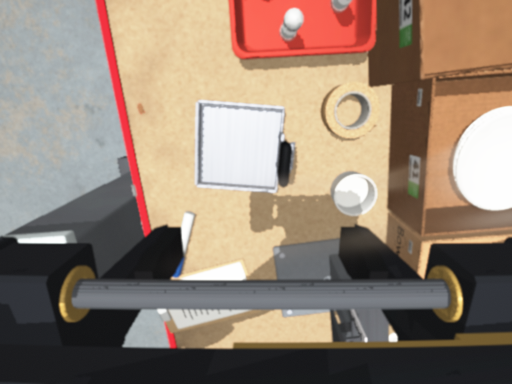

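The wrist picture shows the tray with rim corners at about (197,102), (284,107), (277,191) and (196,186). The black grip is at (285,163), the tape roll at (350,110) and the ramekin at (355,193). I fit the pan pose from the corners and the grip.

```bash
python3 - <<'E'
from h import *
import pickle
p,o=pickle.load(open('w1.pkl','rb'))
C=[atz(p,u,v,.022) for u,v in((197,102),(284,107),(277,191),(196,186))]
C=np.array(C);print(C.round(4),C.mean(0))
for i in range(4):
    d=C[(i+1)%4]-C[i];print(np.linalg.norm(d),np.degrees(np.arctan2(d[1],d[0])))
print('grip z from 2 views', tri([ray(p,281.9,161.),ray(snap('scene'),217.6,158.1),ray(snap('top'),150.5,175.8)]))
im=cv2.resize(p['img'][80:220,170:320],None,fx=5,fy=5,interpolation=cv2.INTER_CUBIC);cv2.imwrite('pics/c1.png',im[:600,:750,::-1])
E
```

```text
[[0.4299 0.3658 0.022 ]
 [0.5578 0.3477 0.022 ]
 [0.5385 0.2186 0.022 ]
 [0.4096 0.2379 0.022 ]] [0.48396513 0.29253402 0.022     ]
0.12916758388733351 -8.074092856264127
0.13050431812399232 -98.51160562510273
0.1303157136742275 171.4821540432326
0.12950892860400803 80.97878023171113
grip z from 2 views (array([0.54779679, 0.28161422, 0.11045648]), [0.0041559265014490115, 0.0007056194808267713, 0.0038143695784234534])
```

View pics/c1.png

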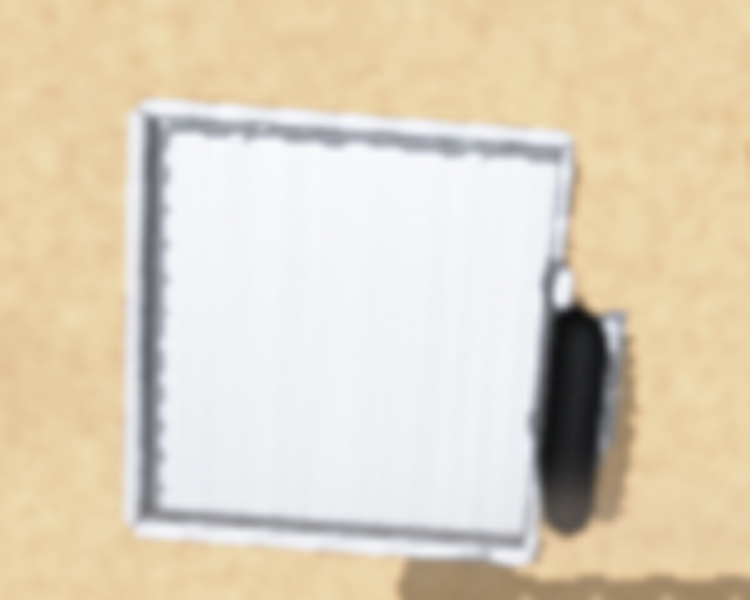

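Pan centre is (0.484, 0.2925), yaw -8.3°, which puts the grip at (0.546, 0.283). Descend, checking from closer partway.

```bash
python3 -m jog '[{"translation":[0,0,0],"twist":0.55,"claw":60},{"translation":[0.2,0.69,0],"twist":0,"claw":60},{"translation":[0,0,0.8],"twist":0,"claw":60},{"translation":[0,0,0.8],"twist":0,"claw":60},{"translation":[0,0,0.8],"twist":0,"claw":60},{"translation":[0,0,0.5],"twist":0,"claw":60},{"translation":[0,0,0],"twist":0,"claw":60},{"translation":[0,0,0],"twist":0,"claw":60}]' 20
python3 - <<'E'
from h import *
p,o=look('wrist',['pan','pan_hook','pan_grip','pan_floor'],'w2.png')
s=r.get_state();print(s['tool_pos'],s['eef_rot'],s['contact_force'])
Z={'pan':0,'pan_hook':.08,'pan_grip':.122,'pan_floor':.003}
for k,v in o.items():print(k,[(np.round(x,1),atz(p,x[0],x[1],Z[k]).round(4)) for x in v])
E
```

```text
clock: 4.73
tool_pos: [0.5456, 0.2828, 0.2022]
eef_rot: [0.757, 0.654, -0.001, -0.0]
contact_force: [-0.5, 0.5, -0.0]
opening: 0.604
[0.54691621 0.28349264 0.20451247] [7.56762635e-01 6.53687518e-01 1.69039392e-03 2.94475234e-04] [-0.0736102  -0.28672744  0.13472452]
pan [(array([209. , 166.6,   0.7]), array([0.4821, 0.2929, 0.    ]))]
pan_hook [(array([267.3, 184.1,   0.8]), array([0.5517, 0.2822, 0.08  ]))]
pan_grip [(array([260.7, 197.4,   0.8]), array([0.5454, 0.2831, 0.122 ]))]
pan_floor [(array([195.7, 168.4,   0.6]), array([0.466 , 0.2936, 0.003 ]))]
```

View pics/w2.png

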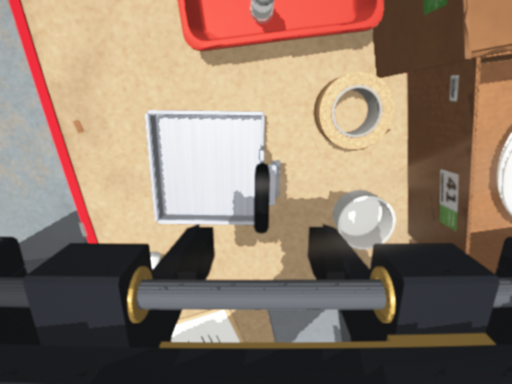

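The wrist view shows the pan square to the tool, the grip vertical at (262,197) between the fingers, and the ramekin and roll clear. The close-up grip estimate (0.545, 0.283) agrees, so I descend and grip.

```bash
python3 -m jog '[{"translation":[0,0,0.7],"twist":0,"claw":60},{"translation":[0,0,0.7],"twist":0,"claw":60},{"translation":[0,0,0.6],"twist":0,"claw":60},{"translation":[0,0,0.5],"twist":0,"claw":60},{"translation":[0,0,0],"twist":0,"claw":60},{"translation":[0,0,0],"twist":0,"claw":0},{"translation":[0,0,0],"twist":0,"claw":0},{"translation":[0,0,0],"twist":0,"claw":0},{"translation":[0,0,0],"twist":0,"claw":0},{"translation":[0,0,0],"twist":0,"claw":0},{"translation":[0,0,0],"twist":0,"claw":0},{"translation":[0,0,0],"twist":0,"claw":0},{"translation":[0,0,0],"twist":0,"claw":0}]' 40
python3 -m jog '[{"translation":[0,0,-0.1],"twist":0,"claw":0},{"translation":[0,0,-0.2],"twist":0,"claw":0},{"translation":[0,0,-0.2],"twist":0,"claw":0},{"translation":[0,0,0],"twist":0,"claw":0},{"translation":[0,0,0],"twist":0,"claw":0},{"translation":[0,0,0],"twist":0,"claw":0}]'
python3 -c "
from plant import r
s=r.get_state();print(s['contact_force'],s['moment'])"
```

```text
clock: 6.07
tool_pos: [0.5461, 0.2833, 0.1033]
eef_rot: [0.757, 0.654, 0.0, -0.0]
contact_force: [-0.9, 0.2, 4.9]
opening: 0.13
clock: 6.57
tool_pos: [0.5458, 0.2829, 0.1227]
eef_rot: [0.757, 0.654, -0.0, -0.0]
contact_force: [0.6, 0.4, -4.1]
opening: 0.133
[ 0.60876552  0.39374209 -4.05636351] [-0.08380917 -0.06705973  0.00469464]
```

The pan weighs about 4.2 N, so it should sink the plate about 26 mm. Lift it and carry it to a spot where the wrist camera sees the plate.

```bash
python3 -m jog '[{"translation":[0,0,-0.4],"twist":0,"claw":0},{"translation":[0,0,-0.8],"twist":0,"claw":0},{"translation":[0,0,-1],"twist":0,"claw":0},{"translation":[0,0,-1],"twist":0,"claw":0},{"translation":[0,0,-1],"twist":0,"claw":0},{"translation":[0,0,-1],"twist":0,"claw":0},{"translation":[0,0,-1],"twist":0,"claw":0},{"translation":[0,0,-0.8],"twist":0,"claw":0},{"translation":[0,0,-0.4],"twist":0,"claw":0},{"translation":[-0.4,0.04,0],"twist":0,"claw":0},{"translation":[-0.8,0.04,0],"twist":0,"claw":0},{"translation":[-0.9,0.04,0],"twist":0,"claw":0},{"translation":[-0.9,0.04,0],"twist":0,"claw":0},{"translation":[-0.9,0.04,0],"twist":0,"claw":0},{"translation":[-0.9,0.04,0],"twist":0,"claw":0},{"translation":[-0.9,0.04,0],"twist":0,"claw":0},{"translation":[-0.8,0.02,0],"twist":0,"claw":0},{"translation":[-0.6,0,0],"twist":0,"claw":0},{"translation":[0,0,0],"twist":0,"claw":0}]'
python3 -m jog '[{"translation":[0,0,0],"twist":0,"claw":0},{"translation":[0,0,0],"twist":0,"claw":0},{"translation":[0,0,0],"twist":0,"claw":0}]'
python3 - <<'E'
from h import *
p,o=look('wrist',['plate_edge','scale','pan_hook','pan_grip'],'w3.png')
import pickle;pickle.dump((p,o),open('w3.pkl','wb'))
s=r.get_state();print(s['tool_pos'],s['eef_rot'],s['contact_force'])
Z={'scale':0,'plate_edge':.225,'pan_hook':.36,'pan_grip':.4}
for k,v in o.items():print(k,[(np.round(x,1),atz(p,x[0],x[1],Z[k]).round(4)) for x in v])
E
```

```text
clock: 8.15
tool_pos: [0.5148, -0.0074, 0.4187]
eef_rot: [0.76, 0.65, -0.002, 0.001]
contact_force: [0.0, 1.1, -3.3]
opening: 0.13
clock: 8.4
tool_pos: [0.5165, 0.0018, 0.4183]
eef_rot: [0.756, 0.655, 0.0, -0.001]
contact_force: [-0.0, -0.8, -4.4]
opening: 0.131
[0.51652966 0.00098972 0.41856885] [ 7.56335503e-01  6.54183909e-01 -3.07735196e-05 -1.38063142e-04] [-1.00243287  0.36934332 -3.13990947]
plate_edge [(array([326.5, 125.6,   0.8]), array([0.5991, 0.042 , 0.225 ])), (array([192.2, 192.2,   0.6]), array([ 0.4281, -0.015 ,  0.225 ])), (array([3.259e+02, 1.980e+01, 2.000e-01]), array([0.6077, 0.1523, 0.225 ]))]
scale [(array([298.2, 115.6,   0.7]), array([0.5948, 0.0469, 0.    ]))]
pan_hook [(array([271. , 226.8,   0.9]), array([ 0.5218, -0.0155,  0.36  ])), (array([3.266e+02, 1.265e+02, 3.000e-01]), array([0.5703, 0.0542, 0.36  ]))]
pan_grip [(array([261.3, 259. ,   0.9]), array([ 0.5137, -0.0193,  0.4   ]))]
```

View pics/w3.png

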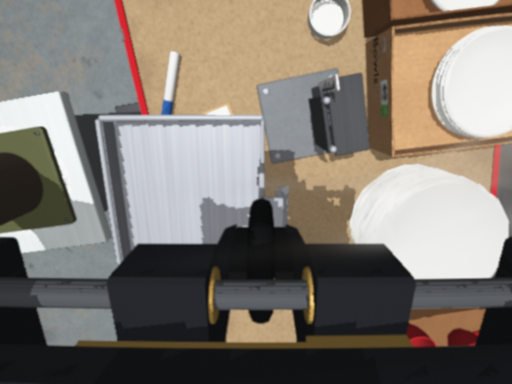

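The wrist view shows the pan held level, with the scale ahead of it. The foot's left corners are at (258,84) and (274,162), and the plate edge with pins runs from about (327,78) to (332,148). I crop to get the yaw.

```bash
python3 - <<'E'
import cv2
a=cv2.imread('pics/w3.png')[55:175,245:385];a=cv2.resize(a,None,fx=5,fy=5,interpolation=cv2.INTER_CUBIC)
a=cv2.convertScaleAbs(a,alpha=1.8,beta=10)
for i in range(0,700,100):cv2.line(a,(i,0),(i,6),(0,0,255),1);
for i in range(0,600,100):cv2.line(a,(0,i),(6,i),(0,0,255),1)
cv2.imwrite('pics/c3.png',a)
E
```

```text
(no output)
```

View pics/c3.png

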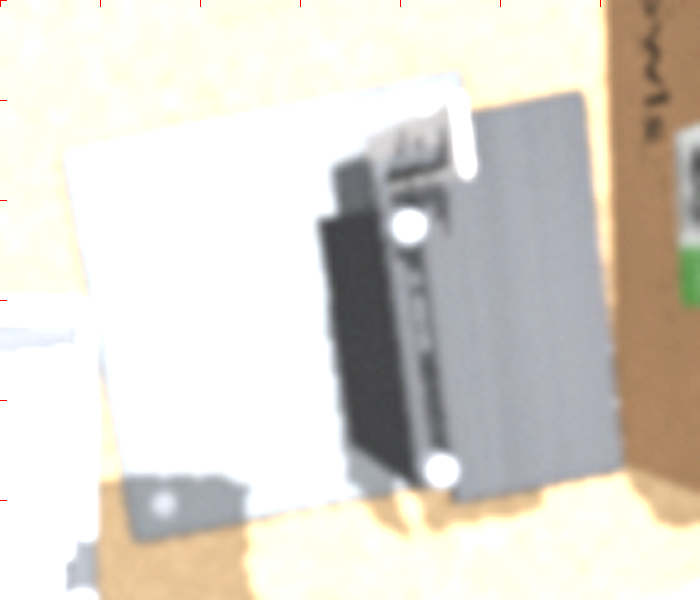

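The crop shows the two white pin tops at crop (409,226) and (440,470). The foot's front edge runs from (66,152) to (132,540).

```bash
cat > m.py <<'E'
from h import *
import pickle
p,o=pickle.load(open('w3.pkl','rb'))
f=lambda X,Y:((X+.5)/5-.5+245,(Y+.5)/5-.5+55)
A=atz(p,*f(409,226),.237);B=atz(p,*f(440,470),.237);M=(A+B)/2
d=A-B;print('pins',A,B,'mid',M,'sep',np.linalg.norm(d),'yaw',np.degrees(np.arctan2(-d[0],d[1])))
for z in(0,.012):
    a=atz(p,*f(66,152),z);b=atz(p,*f(132,540),z);e=a-b;print('foot',a,b,np.linalg.norm(e),np.degrees(np.arctan2(-e[0],e[1])))
E
python3 m.py; python3 - <<'E'
from h import *
from scipy import ndimage
p=snap('wrist')
s=r.get_state();print(s['contact_force'],R.from_quat(s['eef_rot']).as_matrix().round(3).tolist())
# refine pins in raw image
g=p['img'].min(2)
for u,v in((327,100),(333,149)):
    w=g[v-5:v+6,u-5:u+6].astype(float);m=w>170;print(ndimage.center_of_mass(w*m),m.sum())
E
```

```text
pins [0.59865751 0.07076178 0.237     ] [0.60134671 0.01641651 0.237     ] mid [0.60000211 0.04358914 0.237     ] sep 0.054411764329653015 yaw 2.832893614883003
foot [0.52649351 0.1125218  0.        ] [ 0.53134529 -0.03603009  0.        ] 0.14863109731458365 1.8706444332903807
foot [0.52650107 0.11170633 0.012     ] [ 0.53124965 -0.03368572  0.012     ] 0.14546956811573455 1.8706444332903887
[-0.23110684  0.85319969 -3.74031149] [[0.144, 0.99, -0.0], [0.99, -0.144, 0.0], [0.0, -0.0, -1.0]]
(np.float64(3.536875218455086), np.float64(4.141209367354072)) 15
(np.float64(3.6226870474658086), np.float64(4.627514078841513)) 13
```

Scale yaw is about 2.3° and the edge middle about (0.600, 0.0435); the pin spacing checks at 54.4 mm. Move above the plate, aligned, and look again.

```bash
python3 -m jog '[{"translation":[0,0,0],"twist":-0.6,"claw":0},{"translation":[0,0,0],"twist":-0.6,"claw":0},{"translation":[0,0,0],"twist":-0.57,"claw":0},{"translation":[0.2,0.4,0.2],"twist":0,"claw":0},{"translation":[0.3,0.6,0.5],"twist":0,"claw":0},{"translation":[0.3,0.6,0.6],"twist":0,"claw":0},{"translation":[0.18,0.31,0.5],"twist":0,"claw":0},{"translation":[0,0,0.3],"twist":0,"claw":0},{"translation":[0,0,0],"twist":0,"claw":0},{"translation":[0,0,0],"twist":0,"claw":0},{"translation":[0,0,0],"twist":0,"claw":0},{"translation":[0,0,0],"twist":0,"claw":0},{"translation":[0,0,0],"twist":0,"claw":0}]'
python3 - <<'E'
from h import *
import pickle
p,o=pickle.load(open('w3.pkl','rb'))
T=np.array([.5165,.001,.4186]);Rz=R.from_euler('z',-8.3,degrees=True).as_matrix()
for c in([-65,65,22],[65,65,22],[68.75,0,80],[63,0,140]):
    print(c,proj(p,T+Rz@((np.array(c)-[63,0,103.3])/1000)).round(1))
p,o=look('wrist',['plate_edge','pan_hook','pan_grip'],'w4.png');pickle.dump((p,o),open('w4.pkl','wb'))
s=r.get_state();print(s['tool_pos'],s['contact_force'],o);t=s['tool_pos']
Rz=R.from_quat(s['eef_rot']).as_matrix();Rz=np.c_[Rz[:,1],Rz[:,0],-Rz[:,2]]
print('hook pred',t+Rz@np.array([.00575,0,-.0233]),'pan rim c',proj(p,t+Rz@((np.array([65,65,22])-[63,0,103.3])/1000)))
for v in o['plate_edge']:print(atz(p,v[0],v[1],.225))
a=p['img'][60:260,180:420];cv2.imwrite('pics/c4.png',cv2.convertScaleAbs(cv2.resize(a,None,fx=3,fy=3,interpolation=cv2.INTER_CUBIC)[:,:,::-1],alpha=1.5))
E
```

```text
clock: 9.78
tool_pos: [0.5916, 0.0421, 0.3361]
eef_rot: [0.693, 0.721, 0.001, 0.001]
contact_force: [0.7, -0.3, -3.4]
opening: 0.132
[-65, 65, 22] [[ 96.7 118.5]]
[65, 65, 22] [[263.9 118.2]]
[68.75, 0, 80] [[270.2 226.7]]
[63, 0, 140] [[261.3 281.9]]
[0.59133318 0.04233442 0.3352346 ] [-0.56309043  0.26467786 -2.89268552] {'plate_edge': [(267.7, 186.2, 0.73)], 'pan_hook': [(271.3, 225.5, 0.96)], 'pan_grip': [(262.2, 257.9, 0.85)]}
hook pred [0.59709785 0.04256556 0.31193937] pan rim c [[262.81702093 116.66055032]]
[0.59832193 0.04379839 0.225     ]
```

View pics/c4.png

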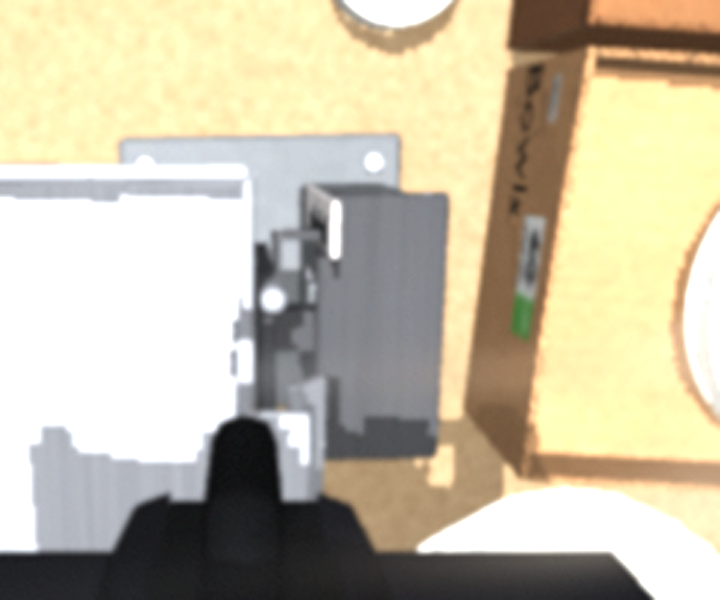

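The view shows the pan back above the plate, with the scale's foot edges parallel to the pan's. The +y pin is at about pixel (270.5,159.5), just beyond the hook's side. Rim projections match the picture to 1.5 px, so the pan is not tilted in the grip.

```bash
python3 - <<'E'
from h import *
import pickle
p,o=pickle.load(open('w4.pkl','rb'))
f=lambda X,Y:((X+.5)/3-.5+180,(Y+.5)/3-.5+60)
A=atz(p,*f(272,299),.237);print('pin',A,'edge',A-R.from_euler('z',2.3,degrees=True).apply([0,.0275,0]))
for q in [((120,141),(398,136))]:
    a,b=[atz(p,*f(*x),.01) for x in q];d=b-a;print('foot +y edge yaw',np.degrees(np.arctan2(d[1],d[0])),np.linalg.norm(d))
s=r.get_state();M=R.from_quat(s['eef_rot']).as_matrix();print('tool y yaw',np.degrees(np.arctan2(M[1,1],M[0,1])))
h=np.array([.00575,0,-.0233])
E
```

```text
pin [0.59900907 0.07128114 0.237     ] edge [0.60011269 0.04380329 0.237     ]
foot +y edge yaw 3.28844104388713 0.14679578052393885
tool y yaw 2.2485348897098416
```

```bash
python3 -m jog '[{"translation":[0.03,0,0.3],"twist":-0.07,"claw":0},{"translation":[0,0,0.4],"twist":0,"claw":0},{"translation":[0,0,0.3],"twist":0,"claw":0},{"translation":[0,0,0.2],"twist":0,"claw":0},{"translation":[0,0,0.2],"twist":0,"claw":0},{"translation":[0,0,0.15],"twist":0,"claw":0},{"translation":[0,0,0.15],"twist":0,"claw":0},{"translation":[0,0,0],"twist":0,"claw":0},{"translation":[0,0,0],"twist":0,"claw":0},{"translation":[0,0,0],"twist":0,"claw":0},{"translation":[0,0,0],"twist":0,"claw":0}]'
cat >> h.py <<'E'
def F(n=6):
    fs=[];ps=[]
    for i in range(n):
        r.snapshot('wrist');s=r.get_state();fs.append(s['contact_force']);ps.append(s['tool_pos'])
    print('F',np.mean(fs,0).round(2),'sd',np.std(fs,0).round(2),'P',np.mean(ps,0).round(4))
E
python3 -c "
from h import *
F()"
```

```text
clock: 10.9
tool_pos: [0.5916, 0.0436, 0.2672]
eef_rot: [0.69, 0.723, 0.0, 0.0]
contact_force: [-0.8, -0.4, -3.7]
opening: 0.13
F [-0.03  0.02 -3.73] sd [0.44 0.57 0.28] P [0.5914 0.0437 0.267 ]
```

Weight reads about 3.75 N with no contact yet. Feel toward +x for the plate.

```bash

python3 -m jog '[{"translation":[0,0.04,0],"twist":0,"claw":0},{"translation":[0,0.02,0],"twist":0,"claw":0},{"translation":[0,0,0],"twist":0,"claw":0},{"translation":[0,0,0],"twist":0,"claw":0}]' >/dev/null; python3 -c "
from h import *
F(5)"
python3 -m jog '[{"translation":[0,0.02,0],"twist":0,"claw":0},{"translation":[0,0,0],"twist":0,"claw":0},{"translation":[0,0,0],"twist":0,"claw":0}]' >/dev/null; python3 -c "
from h import *
F(5)"
python3 -m jog '[{"translation":[0,0.02,0],"twist":0,"claw":0},{"translation":[0,0,0],"twist":0,"claw":0},{"translation":[0,0,0],"twist":0,"claw":0}]' >/dev/null; python3 -c "
from h import *
F(5)"
```

```text
F [ 0.33  0.53 -3.4 ] sd [0.18 0.35 0.5 ] P [0.5936 0.0437 0.2667]
F [-0.87 -0.19 -3.15] sd [0.46 0.44 0.39] P [0.5943 0.0438 0.2667]
F [-2.04 -0.26 -3.24] sd [0.39 0.33 0.16] P [0.5948 0.0438 0.2665]
```

Contact starts at TCP x ≈ 0.594. Back off slightly and lower into the channel.

```bash

python3 -m jog '[{"translation":[0,-0.04,0],"twist":0,"claw":0},{"translation":[0,0,0.06],"twist":0,"claw":0},{"translation":[0,0,0.06],"twist":0,"claw":0},{"translation":[0,0,0.05],"twist":0,"claw":0},{"translation":[0,0,0],"twist":0,"claw":0},{"translation":[0,0,0],"twist":0,"claw":0}]' >/dev/null; python3 -c "
from h import *
F(5)"
python3 -m jog '[{"translation":[0,0,0.06],"twist":0,"claw":0},{"translation":[0,0,0.06],"twist":0,"claw":0},{"translation":[0,0,0.06],"twist":0,"claw":0},{"translation":[0,0,0],"twist":0,"claw":0},{"translation":[0,0,0],"twist":0,"claw":0}]' >/dev/null; python3 -c "
from h import *
F(5)"
```

```text
F [-0.16  0.2  -3.72] sd [0.36 0.37 0.15] P [0.5939 0.0438 0.26  ]
F [-0.48  0.16 -3.19] sd [0.52 0.68 0.25] P [0.5937 0.0437 0.2527]
```

```bash

python3 -m jog '[{"translation":[0,0,0.06],"twist":0,"claw":0},{"translation":[0,0,0.06],"twist":0,"claw":0},{"translation":[0,0,0.06],"twist":0,"claw":0},{"translation":[0,0,0.06],"twist":0,"claw":0},{"translation":[0,0,0],"twist":0,"claw":0},{"translation":[0,0,0],"twist":0,"claw":0}]' >/dev/null; python3 -c "
from h import *
F(5)"
python3 -m jog '[{"translation":[0,0,0.06],"twist":0,"claw":0},{"translation":[0,0,0.06],"twist":0,"claw":0},{"translation":[0,0,0.06],"twist":0,"claw":0},{"translation":[0,0,0],"twist":0,"claw":0},{"translation":[0,0,0],"twist":0,"claw":0}]' >/dev/null; python3 -c "
from h import *
F(5)"
```

```text
F [ 0.05  0.04 -2.  ] sd [0.48 0.33 0.71] P [0.5936 0.0438 0.2432]
F [ 0.05  0.07 -1.39] sd [0.42 0.34 0.41] P [0.5937 0.0438 0.236 ]
```

```bash

python3 -m jog '[{"translation":[0,0,0.06],"twist":0,"claw":0},{"translation":[0,0,0.06],"twist":0,"claw":0},{"translation":[0,0,0.06],"twist":0,"claw":0},{"translation":[0,0,0.03],"twist":0,"claw":0},{"translation":[0,0,0],"twist":0,"claw":0},{"translation":[0,0,0],"twist":0,"claw":0}]' >/dev/null; python3 -c "
from h import *
F(10);print(r.get_state()['moment'])"
```

```text
F [ 0.19 -0.09  0.2 ] sd [0.51 0.44 0.54] P [0.5937 0.0438 0.2276]
[-0.0632295  -0.14956536  0.02065297]
```

The hand feels no weight now. Lay the back against the plate with a slight +x push.

```bash

python3 -m jog '[{"translation":[0,0.03,0],"twist":0,"claw":0},{"translation":[0,0,0],"twist":0,"claw":0},{"translation":[0,0,0],"twist":0,"claw":0}]' >/dev/null; python3 -c "
from h import *
F(8);print(r.get_state()['moment'])"
python3 -m jog '[{"translation":[0,0.02,0],"twist":0,"claw":0},{"translation":[0,0,0],"twist":0,"claw":0},{"translation":[0,0,0],"twist":0,"claw":0}]' >/dev/null; python3 -c "
from h import *
F(8);print(r.get_state()['moment'])"
```

```text
F [-2.79 -0.05  0.17] sd [0.57 0.41 0.43] P [0.5943 0.0438 0.2273]
[-0.15018895  0.5194449   0.00647246]
F [-4.9  -0.15  0.26] sd [0.66 0.4  0.4 ] P [0.5949 0.0438 0.2272]
[-0.10152752  1.21434813  0.08619437]
```

Lower back contact is confirmed by the moment. Ease off part of the push, relax the grip, then open slowly.

```bash

python3 -m jog '[{"translation":[0,-0.02,0],"twist":0,"claw":0},{"translation":[0,0,0],"twist":0,"claw":0}]' 20 
python3 -m jog '[{"translation":[0,0,0],"twist":0,"claw":0},{"translation":[0,0,0],"twist":0,"claw":0}]' 10
python3 -m jog '[{"translation":[0,0,0],"twist":0,"claw":0},{"translation":[0,0,0],"twist":0,"claw":0},{"translation":[0,0,0],"twist":0,"claw":0}]' 4
python3 -c "
from h import *
F(8)"
```

```text
clock: 18.08
tool_pos: [0.5949, 0.0438, 0.2276]
eef_rot: [0.69, 0.723, 0.0, 0.0]
contact_force: [-3.5, -0.8, 0.2]
opening: 0.138
clock: 18.25
tool_pos: [0.5949, 0.0438, 0.2276]
eef_rot: [0.69, 0.723, 0.0, 0.0]
contact_force: [-4.2, -0.1, 0.3]
opening: 0.138
clock: 18.5
tool_pos: [0.5949, 0.0438, 0.2275]
eef_rot: [0.69, 0.723, 0.0, 0.0]
contact_force: [-4.2, -1.4, -0.0]
opening: 0.136
F [-3.58 -0.69  0.03] sd [0.36 0.17 0.65] P [0.5949 0.0437 0.2275]
```

```bash

python3 -m jog '[{"translation":[0,-0.02,0],"twist":0,"claw":0},{"translation":[0,0,0],"twist":0,"claw":0},{"translation":[0,0,0],"twist":0,"claw":0}]' 3
python3 -c "
from h import *
F(6)"
python3 -m jog '[{"translation":[0,0,0],"twist":0,"claw":14.5},{"translation":[0,0,0],"twist":0,"claw":15.5},{"translation":[0,0,0],"twist":0,"claw":16.5},{"translation":[0,0,0],"twist":0,"claw":17.5},{"translation":[0,0,0],"twist":0,"claw":18.5},{"translation":[0,0,0],"twist":0,"claw":20},{"translation":[0,0,0],"twist":0,"claw":22},{"translation":[0,0,0],"twist":0,"claw":24},{"translation":[0,0,0],"twist":0,"claw":26},{"translation":[0,0,0],"twist":0,"claw":28},{"translation":[0,0,0],"twist":0,"claw":30},{"translation":[0,0,0],"twist":0,"claw":32}]'
python3 -c "
from h import *
F(6)"
```

```text
clock: 19.15
tool_pos: [0.5948, 0.0438, 0.2278]
eef_rot: [0.69, 0.723, 0.001, 0.001]
contact_force: [-1.0, -0.7, -0.1]
opening: 0.135
F [-0.84 -0.97  0.35] sd [0.49 0.64 0.29] P [0.5948 0.0437 0.2278]
clock: 20.45
tool_pos: [0.5941, 0.0438, 0.2275]
eef_rot: [0.69, 0.723, 0.0, 0.0]
contact_force: [-0.5, -1.4, -0.4]
opening: 0.317
F [ 0.09  0.12 -0.02] sd [0.32 0.36 0.63] P [0.594  0.0438 0.2275]
```

Released with no residual force. Check, then open further and withdraw upward.

```bash

python3 -m jog '[{"translation":[0,0,0],"twist":0,"claw":40},{"translation":[0,0,0],"twist":0,"claw":48},{"translation":[0,0,0],"twist":0,"claw":55},{"translation":[0,0,-0.2],"twist":0,"claw":55},{"translation":[0,0,-0.4],"twist":0,"claw":55},{"translation":[0,0,-0.6],"twist":0,"claw":55},{"translation":[0,0,-0.8],"twist":0,"claw":55},{"translation":[0,0,-1],"twist":0,"claw":55},{"translation":[0,0,-1],"twist":0,"claw":55},{"translation":[0,0,0],"twist":0,"claw":55},{"translation":[0,0,0],"twist":0,"claw":55}]'
python3 - <<'E'
from h import *
import pickle
p,o=look('wrist',['plate_edge','pan_hook','pan_grip','pan_floor','pan'],'w5.png');pickle.dump((p,o),open('w5.pkl','wb'))
print(o);s=r.get_state();print(s['tool_pos'],s['contact_force'])
a=p['img'][60:310,80:400];cv2.imwrite('pics/c5.png',cv2.convertScaleAbs(cv2.resize(a,None,fx=2.4,fy=2.4,interpolation=cv2.INTER_CUBIC)[:,:,::-1],alpha=1.2))
E
```

```text
clock: 21.67
tool_pos: [0.5953, 0.0436, 0.3906]
eef_rot: [0.69, 0.723, 0.003, 0.002]
contact_force: [0.4, 0.7, -0.0]
opening: 0.549
{'plate_edge': [(262.1, 172.3, 0.55)], 'pan_hook': [(261.4, 168.9, 0.62)], 'pan_grip': [(255.5, 178.2, 0.74)], 'pan_floor': [(201.1, 161.9, 0.96)], 'pan': [(213.8, 159.9, 0.78)]}
[0.59331739 0.04377339 0.38604706] [ 0.31253571  0.28197164 -0.39852476]
```

View pics/c5.png

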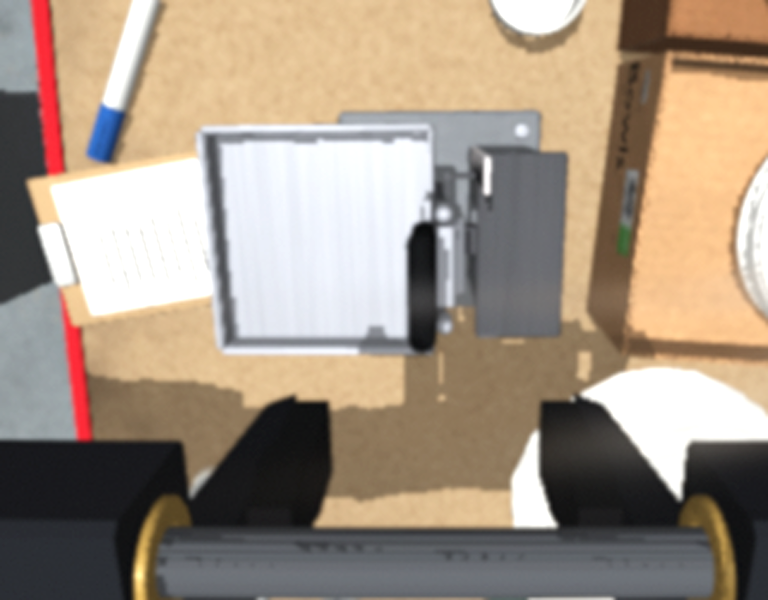

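The pan hangs level and aligned, hook between the pins, and the other items are undisturbed. Now go to the shaker.

```bash

python3 -m jog '[{"translation":[-0.5,-0.2,0],"twist":0,"claw":60},{"translation":[-0.85,-0.4,0],"twist":0,"claw":60},{"translation":[-0.85,-0.4,0],"twist":0,"claw":60},{"translation":[-0.85,-0.4,0],"twist":0,"claw":60},{"translation":[-0.85,-0.4,0],"twist":0,"claw":60},{"translation":[-0.85,-0.4,0],"twist":0,"claw":60},{"translation":[-0.85,-0.4,0],"twist":0,"claw":60},{"translation":[-0.85,-0.4,0],"twist":0,"claw":60},{"translation":[-0.85,-0.4,0],"twist":0,"claw":60},{"translation":[-0.5,-0.1,0],"twist":0,"claw":60}]'
python3 -m jog '[{"translation":[0,0,0.25],"twist":-1,"claw":60},{"translation":[0,0,0.25],"twist":-1,"claw":60},{"translation":[0,0,0.25],"twist":-1,"claw":60},{"translation":[0,0,0.25],"twist":-1,"claw":60},{"translation":[0,0,0.25],"twist":-1,"claw":60},{"translation":[0,0,0.25],"twist":-1,"claw":60},{"translation":[0,0,0.25],"twist":-1,"claw":60},{"translation":[0,0,0.25],"twist":-1,"claw":60},{"translation":[0,0,0.25],"twist":-1,"claw":60},{"translation":[0,0,0.25],"twist":-1,"claw":60},{"translation":[0,0,0.25],"twist":-1,"claw":60},{"translation":[0,0,0],"twist":-1,"claw":60},{"translation":[0,0,0],"twist":0,"claw":60},{"translation":[0,0,0],"twist":0,"claw":60},{"translation":[0,0,0],"twist":0,"claw":60}]'
python3 - <<'E'
from h import *
import pickle
p,o=look('wrist',['shaker'],'w6.png')
s=r.get_state();M=R.from_quat(s['eef_rot']).as_matrix();print(s['tool_pos'],'yaw',np.degrees(np.arctan2(M[1,1],M[0,1])),s['q'])
for v in o['shaker']:print(v,atz(p,v[0],v[1],0))
R_=r.spot_in('shaker','wrist');print([(x['rect'],x['confidence']) for x in R_])
for x,y in((.418,-.207),(.467,-.274),(.533,-.274)):print(proj(p,[[x,y,0],[x,y,.074]]).round(0).tolist())
pickle.dump((p,o,R_),open('w6.pkl','wb'))
E
```

```text
clock: 22.8
tool_pos: [0.465, -0.2791, 0.3871]
eef_rot: [0.693, 0.721, -0.002, -0.0]
contact_force: [0.6, -0.1, -1.1]
opening: 0.599
clock: 24.05
tool_pos: [0.4688, -0.2745, 0.2774]
eef_rot: [0.135, 0.991, 0.0, -0.0]
contact_force: [0.2, 0.3, -0.4]
opening: 0.599
[ 0.46889435 -0.27447069  0.27762718] yaw 74.58338352095895 [ 0.51920909  0.52970103 -0.11926003  1.7674671   0.08028815  0.84881944
  1.66478811]
(270.1, 199.4, 0.93) [ 0.53691192 -0.27796966  0.        ]
(255.9, 155.0, 0.92) [ 0.46422118 -0.28044281  0.        ]
(299.3, 106.9, 0.75) [ 0.41427833 -0.2023388   0.        ]
[([248.6, 143.5, 267.3, 171.6], 0.81), ([259.4, 188.8, 283.3, 232.8], 0.67), ([286.3, 98.0, 319.2, 124.4], 0.65)]
[[297.0, 110.0], [304.0, 111.0]]
[[261.0, 156.0], [261.0, 166.0]]
[[272.0, 196.0], [274.0, 214.0]]
```

View pics/w6.png

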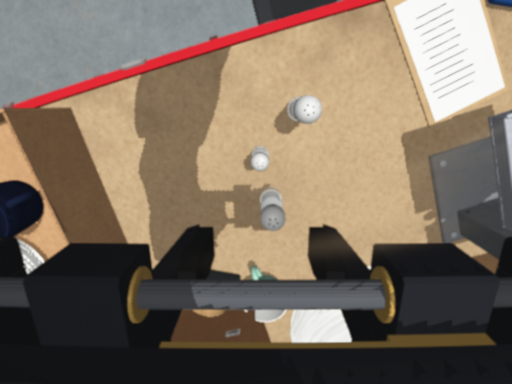

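The wrist view shows B at (260,160), A at (307,108) and C at (272,212). I overlay a 27 x 74 mm outline on each in both views to settle the sizes.

```bash
python3 - <<'E'
from h import *
w=snap('wrist');s=snap('scene')
t=np.linspace(0,2*np.pi,24);S=6
def draw(p,box):
    u0,v0,u1,v1=box
    im=cv2.resize(p['img'][v0:v1,u0:u1],None,fx=S,fy=S,interpolation=cv2.INTER_CUBIC)[:,:,::-1].copy()
    for c in((.418,-.2055),(.4663,-.2765),(.534,-.275)):
        for z,col in((0,(0,0,255)),(.074,(0,200,0))):
            q=proj(p,np.c_[c[0]+.0135*np.cos(t),c[1]+.0135*np.sin(t),0*t+z])
            q=((q-[u0,v0]+.5)*S-.5).round().astype(np.int32);cv2.polylines(im,[q],True,col,1)
    return im
a=draw(s,(240,226,306,270));b=draw(w,(236,90,330,240));b=b[:,:]
b=cv2.resize(b,None,fx=600/b.shape[0],fy=600/b.shape[0])
H=600;a=cv2.copyMakeBorder(a,0,H-a.shape[0],0,0,cv2.BORDER_CONSTANT)
o=np.hstack([a,b]);print(o.shape);cv2.imwrite('pics/c6.png',o)
E
```

```text
(600, 772, 3)
```

View pics/c6.png

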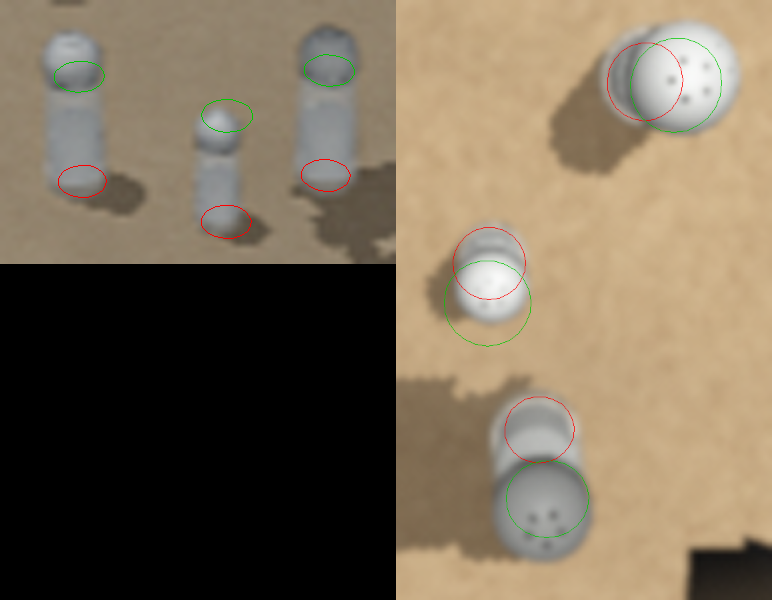

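The overlay raises a doubt: B looks smaller than 27 x 74 and A and C larger. I need a proper fit, so I shift the hand sideways for an oblique view and fit cylinders to the silhouettes in several views.

```bash
cat > fit.py <<'E'
from h import *
import pickle,sys,os
from scipy.optimize import minimize
t=np.linspace(0,2*np.pi,40,endpoint=False)
V=pickle.load(open('views.pkl','rb')) if os.path.exists('views.pkl') else []
V.append(snap('wrist'))
if len(V)==1:V.append(snap('scene'))
pickle.dump(V,open('views.pkl','wb'))
def sil(p,c,S=4,R_=None):
    x,y,rr,h=c
    P=np.vstack([np.c_[x+rr*np.cos(t),y+rr*np.sin(t),0*t],np.c_[x+rr*np.cos(t),y+rr*np.sin(t),0*t+h*.93],np.c_[x+.75*rr*np.cos(t),y+.75*rr*np.sin(t),0*t+h]])
    return cv2.convexHull(proj(p,P).astype(np.float32))[:,0]
def masks(p,c0):
    q=sil(p,c0);u0,v0=(q.min(0)-8).astype(int);u1,v1=(q.max(0)+9).astype(int)
    if u0<0 or v0<0 or u1>511 or v1>383:return None
    S=6;im=cv2.resize(p['img'][v0:v1,u0:u1],None,fx=S,fy=S,interpolation=cv2.INTER_LINEAR)
    a=im.astype(float);sat=(a.max(2)-a.min(2))/(a.max(2)+1)
    m=(sat<.18)
    n,l,st,ce=cv2.connectedComponentsWithStats(m.astype(np.uint8))
    if n<2:return None
    k=1+np.argmax(st[1:,4]);return (l==k),(u0,v0),S
for name,c in(('A',(.418,-.2055,.014,.08)),('B',(.4663,-.2765,.012,.07)),('C',(.534,-.275,.014,.08))):
    M=[(p,masks(p,(*c[:2],.017,.095))) for p in V];M=[m for m in M if m[1] is not None]
    def iou(x,p,mm):
        m,o,S=mm;q=((sil(p,x)-o+.5)*S-.5)
        k=np.zeros(m.shape,np.uint8);cv2.fillPoly(k,[(q*16).round().astype(np.int32)],1,shift=4)
        return (k.astype(bool)&m).sum()/(k.astype(bool)|m).sum()
    f=lambda x:-sum(iou(x,*m)*(1 if m[0] is not V[1] else .3) for m in M)
    best=min((minimize(f,(c[0],c[1],r0,h0),method='Nelder-Mead',options=dict(initial_simplex=np.array([[c[0],c[1],r0,h0]]*5)+np.vstack([np.zeros(4),np.diag([.006,.006,.003,.012])]),maxiter=250)) for r0,h0 in((.0135,.074),(.017,.1),(.011,.06))),key=lambda b:b.fun)
    x=best.x;print(name,'xy',x[:2].round(4),'d',round(2*x[2]*1000,1),'h',round(x[3]*1000,1),[round(iou(x,*m),3) for m in M])
E
python3 fit.py
python3 -m jog '[{"translation":[0,0.8,0],"twist":0,"claw":60},{"translation":[0,0.9,0],"twist":0,"claw":60},{"translation":[0,0.8,0],"twist":0,"claw":60},{"translation":[0,0.3,0],"twist":0,"claw":60},{"translation":[0,0,0],"twist":0,"claw":60},{"translation":[0,0,0],"twist":0,"claw":60},{"translation":[0,0,0],"twist":0,"claw":60}]'
python3 fit.py
```

```text
A xy [ 0.4157 -0.2051] d 30.9 h 98.3 [np.float64(0.978), np.float64(0.901)]
B xy [ 0.4626 -0.2741] d 23.2 h 74.4 [np.float64(0.961), np.float64(0.905)]
C xy [ 0.5332 -0.277 ] d 30.7 h 95.6 [np.float64(0.964), np.float64(0.904)]
clock: 24.98
tool_pos: [0.4977, -0.1687, 0.2775]
eef_rot: [0.135, 0.991, -0.001, -0.0]
contact_force: [-0.3, -0.3, 0.6]
opening: 0.599
A xy [ 0.416  -0.2046] d 31.6 h 93.5 [np.float64(0.974), np.float64(0.88), np.float64(0.978)]
B xy [ 0.4636 -0.2744] d 23.2 h 70.4 [np.float64(0.973), np.float64(0.858), np.float64(0.971)]
C xy [ 0.5337 -0.277 ] d 31.0 h 94.8 [np.float64(0.961), np.float64(0.895), np.float64(0.724)]
```

B fits at about 23 x 70–74 mm and A and C at about 31 x 95. The diameters read low alike for all three because of the glass, and a 1.3 times larger version of a 27 x 74 shaker would be 35 x 96. So B is the one, at (0.4636, -0.2744).

```bash

python3 -m jog '[{"translation":[0.03,-0.7,0],"twist":0,"claw":60},{"translation":[0.03,-0.7,0],"twist":0,"claw":60},{"translation":[0.03,-0.7,0],"twist":0,"claw":60},{"translation":[0.03,-0.67,0],"twist":0,"claw":60},{"translation":[0,0,0.7],"twist":0,"claw":60},{"translation":[0,0,0.9],"twist":0,"claw":60},{"translation":[0,0,0.9],"twist":0,"claw":60},{"translation":[0,0,0.7],"twist":0,"claw":60},{"translation":[0,0,0.3],"twist":0,"claw":60},{"translation":[0,0,0],"twist":0,"claw":60},{"translation":[0,0,0],"twist":0,"claw":60},{"translation":[0,0,0],"twist":0,"claw":60}]'
sed -i "s/^for name,c in.*/for name,c in(('B',(.4636,-.2744,.012,.07)),):/" fit.py; python3 fit.py
python3 - <<'E'
from h import *
p,o=look('wrist',['shaker']);print([(v,atz(p,v[0],v[1],0).round(4)) for v in o['shaker']])
print([(x['rect'],x['confidence']) for x in r.spot_in('shaker','wrist')],proj(p,[[.4636,-.2744,0],[.4636,-.2744,.07]]))
E
```

```text
clock: 26.03
tool_pos: [0.4647, -0.2734, 0.1384]
eef_rot: [0.134, 0.991, -0.001, 0.001]
contact_force: [0.4, -0.1, 0.3]
opening: 0.599
B xy [ 0.4636 -0.2744] d 23.3 h 70.1 [np.float64(0.974), np.float64(0.853), np.float64(0.969), np.float64(0.974)]
[((259.0, 179.9, 0.74), array([ 0.4648, -0.2748,  0.    ])), ((315.1, 114.5, 0.67), array([ 0.4164, -0.2054,  0.    ])), ((275.3, 243.1, 0.65), array([ 0.5385, -0.2766,  0.    ]))]
[([244.7, 166.2, 272.5, 214.9], 0.85), ([259.6, 229.3, 295.0, 279.9], 0.63), ([298.1, 94.1, 359.1, 141.9], 0.62), ([247.3, 333.3, 270.6, 340.8], 0.25)] [[259.06043426 178.69126176]
 [258.45316249 200.60950067]]
```

```bash

python3 -m jog '[{"translation":[0,0,0.6],"twist":0,"claw":60},{"translation":[0,0,0.8],"twist":0,"claw":60},{"translation":[0,0,0.7],"twist":0,"claw":60},{"translation":[0,0,0.55],"twist":0,"claw":60},{"translation":[0,0,0],"twist":0,"claw":60},{"translation":[0,0,0],"twist":0,"claw":60},{"translation":[0,0,0],"twist":0,"claw":0},{"translation":[0,0,0],"twist":0,"claw":0},{"translation":[0,0,0],"twist":0,"claw":0},{"translation":[0,0,0],"twist":0,"claw":0},{"translation":[0,0,0],"twist":0,"claw":0},{"translation":[0,0,0],"twist":0,"claw":0},{"translation":[0,0,0],"twist":0,"claw":0},{"translation":[0,0,0],"twist":0,"claw":0}]' 12
python3 -m jog '[{"translation":[0,0,-0.2],"twist":0,"claw":0},{"translation":[0,0,-0.3],"twist":0,"claw":0},{"translation":[0,0,0],"twist":0,"claw":0},{"translation":[0,0,0],"twist":0,"claw":0},{"translation":[0,0,0],"twist":0,"claw":0}]'
python3 -c "
from h import *
F(6)
p,o=look('wrist',['shaker']);print(o)"
```

```text
clock: 27.4
tool_pos: [0.465, -0.2725, 0.0323]
eef_rot: [0.133, 0.991, -0.0, 0.001]
contact_force: [-0.5, -0.9, 7.2]
opening: 0.267
clock: 27.82
tool_pos: [0.4645, -0.2719, 0.0517]
eef_rot: [0.133, 0.991, 0.0, 0.0]
contact_force: [-0.4, -0.1, -1.3]
opening: 0.27
F [-0.19  0.27 -0.83] sd [0.72 0.65 0.35] P [ 0.4643 -0.2719  0.0512]
{'shaker': [(258.1, 217.5, 0.97), (338.5, 117.6, 0.86)]}
```

The shaker is gripped at 23.6 mm opening and reads about 0.85–1.3 N, roughly 0.1 kg. Lift it, turn and carry it over the pan.

```bash

python3 -m jog '[{"translation":[0,0,-0.4],"twist":0,"claw":0},{"translation":[0,0,-0.8],"twist":0,"claw":0},{"translation":[0,0,-1],"twist":0,"claw":0},{"translation":[0,0,-1],"twist":0,"claw":0},{"translation":[0,0,-1],"twist":0,"claw":0},{"translation":[0,0,-1],"twist":0,"claw":0},{"translation":[0,0,-0.9],"twist":0,"claw":0},{"translation":[0,0,-0.6],"twist":0,"claw":0},{"translation":[0,0,0],"twist":-0.7,"claw":0},{"translation":[0,0,0],"twist":-0.8,"claw":0},{"translation":[0,0,0],"twist":-0.8,"claw":0},{"translation":[0,0,0],"twist":-0.6,"claw":0}]' 15
python3 -m jog '[{"translation":[-0.1,0.4,0],"twist":0,"claw":0},{"translation":[-0.15,0.8,0],"twist":0,"claw":0},{"translation":[-0.19,0.9,0],"twist":0,"claw":0},{"translation":[-0.19,0.9,0],"twist":0,"claw":0},{"translation":[-0.19,0.9,0],"twist":0,"claw":0},{"translation":[-0.19,0.9,0],"twist":0,"claw":0},{"translation":[-0.19,0.9,0],"twist":0,"claw":0},{"translation":[-0.15,0.9,0],"twist":0,"claw":0},{"translation":[-0.12,0.7,0],"twist":0,"claw":0},{"translation":[-0.08,0.45,0],"twist":0,"claw":0},{"translation":[0,0,0],"twist":0,"claw":0},{"translation":[0,0,0],"twist":0,"claw":0},{"translation":[0,0,0],"twist":0,"claw":0}]'
python3 - <<'E'
from h import *
p,o=look('wrist',['shaker','pan_floor','pan','pan_hook','pan_grip'],'w7.png')
s=r.get_state();M=R.from_quat(s['eef_rot']).as_matrix();print(s['tool_pos'],'yaw',np.degrees(np.arctan2(M[1,1],M[0,1])),s['opening'])
Z={'shaker':s['tool_pos'][2]-.032,'pan':.1215,'pan_floor':.1245,'pan_hook':.2015,'pan_grip':.2435}
for k,v in o.items():print(k,[(np.round(x,1),atz(p,x[0],x[1],Z[k]).round(4)) for x in v])
F(6)
t,o=look('top',['pan','pan_floor','pan_hook'],'t7.png')
for k,v in o.items():print(k,[(np.round(x,1),atz(t,x[0],x[1],Z[k]).round(4)) for x in v])
a=cv2.resize(p['img'],(640,480))[:,:,::-1];cv2.imwrite('pics/c7.png',a)
E
```

```text
clock: 29.22
tool_pos: [0.464, -0.2719, 0.3195]
eef_rot: [-0.02, 1.0, 0.0, -0.0]
contact_force: [0.7, -0.2, -0.8]
opening: 0.265
clock: 30.3
tool_pos: [0.5148, 0.0386, 0.3192]
eef_rot: [-0.017, 1.0, -0.001, -0.0]
contact_force: [-0.5, -0.6, -1.4]
opening: 0.268
[0.5151415  0.03903577 0.31952407] yaw 91.98161534362563 0.26294046489677053
shaker [(array([255.5, 217.3,   1. ]), array([0.513 , 0.0354, 0.2875])), (array([ 72.1, 159.2,   0.8]), array([ 0.4779, -0.0823,  0.2875])), (array([106.4,  85.4,   0.6]), array([ 0.4329, -0.0552,  0.2875]))]
pan_floor [(array([259. , 170.9,   0.7]), array([0.5177, 0.0366, 0.1245])), (array([420.9, 239.6,   0.6]), array([0.6022, 0.2529, 0.1245])), (array([262.3, 184.8,   0.3]), array([0.535 , 0.0413, 0.1245]))]
pan [(array([264. , 182.7,   0.9]), array([0.533 , 0.0433, 0.1215])), (array([ 54.8, 233. ,   0.5]), array([ 0.6122, -0.2325,  0.1215]))]
pan_hook []
pan_grip []
F [-0.   -0.16 -1.18] sd [0.44 0.36 0.53] P [0.5152 0.0397 0.3195]
pan []
pan_floor [(array([141.5, 152.3,   0.2]), array([0.6206, 0.3057, 0.1245]))]
pan_hook []
```

View pics/c7.png

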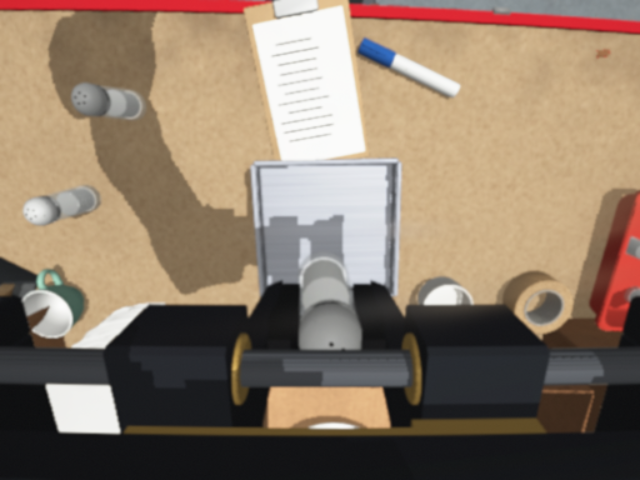

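The view shows the shaker upright in the fingers over the hanging tray. The pan floor estimate (0.518, 0.037) matches the hand's (0.515, 0.040). Lower slowly, watching the force.

```bash

python3 -m jog '[{"translation":[0,0,0.4],"twist":0,"claw":0},{"translation":[0,0,0.8],"twist":0,"claw":0},{"translation":[0,0,0.8],"twist":0,"claw":0},{"translation":[0,0,0.7],"twist":0,"claw":0},{"translation":[0,0,0.4],"twist":0,"claw":0},{"translation":[0,0,0.2],"twist":0,"claw":0},{"translation":[0,0,0.2],"twist":0,"claw":0},{"translation":[0,0,0.15],"twist":0,"claw":0},{"translation":[0,0,0],"twist":0,"claw":0},{"translation":[0,0,0],"twist":0,"claw":0}]'
python3 -c "
from h import *
F(10)"
python3 -m jog '[{"translation":[0,0,0.04],"twist":0,"claw":0},{"translation":[0,0,0.04],"twist":0,"claw":0},{"translation":[0,0,0.04],"twist":0,"claw":0},{"translation":[0,0,0.04],"twist":0,"claw":0},{"translation":[0,0,0],"twist":0,"claw":0},{"translation":[0,0,0],"twist":0,"claw":0}]'
python3 -c "
from h import *
F(12)"
```

```text
clock: 31.93
tool_pos: [0.5157, 0.0401, 0.174]
eef_rot: [-0.018, 1.0, 0.0, 0.001]
contact_force: [0.5, 0.1, -1.3]
opening: 0.26
F [ 0.06  0.31 -1.03] sd [0.48 0.36 0.34] P [0.5156 0.0401 0.1741]
clock: 32.93
tool_pos: [0.5151, 0.04, 0.1669]
eef_rot: [-0.018, 1.0, 0.0, -0.0]
contact_force: [-0.9, 0.4, -0.6]
opening: 0.266
F [-0.11  0.05 -1.12] sd [0.42 0.32 0.53] P [0.5152 0.0401 0.1671]
```

```bash

python3 -m jog '[{"translation":[0,0,0.04],"twist":0,"claw":0},{"translation":[0,0,0.04],"twist":0,"claw":0},{"translation":[0,0,0.04],"twist":0,"claw":0},{"translation":[0,0,0.04],"twist":0,"claw":0},{"translation":[0,0,0.04],"twist":0,"claw":0},{"translation":[0,0,0.04],"twist":0,"claw":0},{"translation":[0,0,0],"twist":0,"claw":0},{"translation":[0,0,0],"twist":0,"claw":0}]' >/dev/null
python3 -c "
from h import *
F(14)"
python3 -m jog '[{"translation":[0,0,0.04],"twist":0,"claw":0},{"translation":[0,0,0.04],"twist":0,"claw":0},{"translation":[0,0,0.04],"twist":0,"claw":0},{"translation":[0,0,0],"twist":0,"claw":0},{"translation":[0,0,0],"twist":0,"claw":0}]' >/dev/null
python3 -c "
from h import *
F(14)"
```

```text
F [ 0.02 -0.02 -1.03] sd [0.38 0.41 0.62] P [0.5152 0.0401 0.1575]
F [-0.02  0.26 -0.14] sd [0.46 0.69 0.44] P [0.5152 0.0401 0.1527]
```

Contact came at about 0.158 and only about 0.1 N is left on the hand. Lower 0.8 mm more and release gently.

```bash

python3 -m jog '[{"translation":[0,0,0.02],"twist":0,"claw":0},{"translation":[0,0,0],"twist":0,"claw":0},{"translation":[0,0,0],"twist":0,"claw":0}]' 6
python3 -m jog '[{"translation":[0,0,0],"twist":0,"claw":0},{"translation":[0,0,0],"twist":0,"claw":0}]' 3
python3 -m jog '[{"translation":[0,0,0],"twist":0,"claw":27},{"translation":[0,0,0],"twist":0,"claw":28},{"translation":[0,0,0],"twist":0,"claw":29},{"translation":[0,0,0],"twist":0,"claw":30},{"translation":[0,0,0],"twist":0,"claw":32},{"translation":[0,0,0],"twist":0,"claw":35},{"translation":[0,0,0],"twist":0,"claw":39},{"translation":[0,0,0],"twist":0,"claw":44},{"translation":[0,0,0],"twist":0,"claw":50},{"translation":[0,0,0],"twist":0,"claw":56},{"translation":[0,0,0],"twist":0,"claw":60},{"translation":[0,0,0],"twist":0,"claw":60}]'
python3 -c "
from h import *
F(6)
p,o=look('wrist',['shaker','pan']);print(o)"
```

```text
clock: 36.27
tool_pos: [0.5151, 0.04, 0.1518]
eef_rot: [-0.018, 1.0, 0.0, -0.0]
contact_force: [-0.4, -1.4, -1.0]
opening: 0.27
clock: 36.43
tool_pos: [0.5151, 0.04, 0.1519]
eef_rot: [-0.018, 1.0, 0.0, -0.0]
contact_force: [-0.1, -0.7, -0.2]
opening: 0.277
clock: 37.43
tool_pos: [0.5152, 0.0401, 0.1519]
eef_rot: [-0.018, 1.0, 0.0, 0.0]
contact_force: [-0.4, 0.0, 1.2]
opening: 0.602
F [-0.01  0.06 -0.03] sd [0.41 0.3  0.6 ] P [0.5152 0.0401 0.1519]
{'shaker': [(14.7, 71.1, 0.85), (255.3, 217.3, 0.69)], 'pan': []}
```

Straight up, slowly, then check from above.

```bash

python3 -m jog '[{"translation":[0,0,-0.2],"twist":0,"claw":60},{"translation":[0,0,-0.3],"twist":0,"claw":60},{"translation":[0,0,-0.5],"twist":0,"claw":60},{"translation":[0,0,-0.7],"twist":0,"claw":60},{"translation":[0,0,-0.9],"twist":0,"claw":60},{"translation":[0,0,-0.9],"twist":0,"claw":60},{"translation":[0,0,-0.7],"twist":0,"claw":60},{"translation":[0,0,-0.4],"twist":0,"claw":60},{"translation":[0,0,0],"twist":0,"claw":60},{"translation":[0,0,0],"twist":0,"claw":60},{"translation":[0,0,0],"twist":0,"claw":60},{"translation":[0,0,0],"twist":0,"claw":60}]'
cat > chk.py <<'E'
from h import *
p,o=look('wrist',['shaker','pan_floor','pan','pan_grip','pan_hook','plate_edge'],'w8.png')
Z={'shaker':.1195,'pan':.1165,'pan_floor':.1195,'pan_hook':.1965,'pan_grip':.2385,'plate_edge':.1965}
for k,v in o.items():print(k,[(np.round(x,1),atz(p,x[0],x[1],Z[k]).round(4)) for x in v])
print('rect',[(np.round(x['rect']),round(x['confidence'],2)) for x in r.spot_in('shaker','wrist')])
print('pred shaker base/top',proj(p,[[.5152,.0401,.1195],[.5152,.0401,.1935]]).round(1).tolist())
q=R.from_euler('z',2.5,degrees=True).as_matrix();H=np.array([.5995,.0438,.1965])
print('pred rim',proj(p,[H+q@((np.array(c)-[68.75,0,80])/1000) for c in([-65,65,22],[-65,-65,22])]).round(1).tolist())
# edge positions of rim front (image top edge) in tray columns
g=p['img'].astype(float);sat=(g.max(2)-g.min(2))/(g.max(2)+1)
for u in(215,230,250,270,290,305):
    c=np.where(sat[:,u]<.15)[0];c=c[(c>105)&(c<200)];print(u,c[:1],end=' ')
for v in(150,165):
    c=np.where(sat[v]<.15)[0];c=c[(c>150)&(c<360)];print('row',v,c.min(),c.max())
print(r.get_state()['tool_pos'],r.get_state()['clock'])
E
python3 chk.py
```

```text
clock: 38.88
tool_pos: [0.5142, 0.0398, 0.3346]
eef_rot: [-0.018, 1.0, -0.0, -0.001]
contact_force: [0.3, 0.2, -0.3]
opening: 0.604
shaker [(array([110.2,  82.6,   0.9]), array([ 0.4196, -0.1438,  0.1195])), (array([ 73.2, 158.7,   0.8]), array([ 0.5137, -0.2019,  0.1195])), (array([261.2, 165.7,   0.7]), array([0.5143, 0.0406, 0.1195]))]
pan_floor []
pan [(array([263.8, 180. ,   0.9]), array([0.5338, 0.0448, 0.1165]))]
pan_grip [(array([261. , 271.8,   0.6]), array([0.5939, 0.0434, 0.2385]))]
pan_hook [(array([262.1, 251.3,   0.6]), array([0.5945, 0.0446, 0.1965]))]
plate_edge []
rect [(array([ 63.,  67., 117.,  94.]), 0.69), (array([ 25., 146.,  87., 177.]), 0.6), (array([246., 159., 268., 187.]), 0.55)]
pred shaker base/top [[260.7, 166.4], [260.7, 180.7]]
pred rim [[316.0, 127.9], [205.0, 128.6]]
215 [128] 230 [106] 250 [106] 270 [106] 290 [126] 305 [126] row 150 204 315
row 165 205 315
[0.51510887 0.04002573 0.33567674] 39.2833
```

Everything matches the prediction: rim front edge at row 126–128 against 128 predicted, sides at columns 204 and 315 against 205 and 316, shaker base within 1 mm. Let it settle and hand in.

```bash

python3 -m jog '[{"translation":[0,0,-0.5],"twist":0,"claw":60},{"translation":[0,0,-0.5],"twist":0,"claw":60},{"translation":[0,0,0],"twist":0,"claw":60},{"translation":[0,0,0],"twist":0,"claw":60},{"translation":[0,0,0],"twist":0,"claw":60},{"translation":[0,0,0],"twist":0,"claw":60},{"translation":[0,0,0],"twist":0,"claw":60},{"translation":[0,0,0],"twist":0,"claw":60},{"translation":[0,0,0],"twist":0,"claw":60},{"translation":[0,0,0],"twist":0,"claw":60},{"translation":[0,0,0],"twist":0,"claw":60},{"translation":[0,0,0],"twist":0,"claw":60}]'
python3 -c "
from h import *
print(r.finish_job())"
```

```text
clock: 40.28
tool_pos: [0.5152, 0.04, 0.3759]
eef_rot: [-0.018, 1.0, 0.0, -0.0]
contact_force: [-0.8, 0.4, 0.5]
opening: 0.601
the job is handed in; nothing more can be done
None
```

The pan hangs on the scale with the shaker standing upright in it, and I handed the job in at about 40 s of the 72 s allowed. No verdict is reported.

- **Pan:** I hooked it over the plate, found the plate's face by force, and lowered it until the hand felt about 0 N of its roughly 3.7 N weight. I then laid its back against the plate, relaxed the grip and opened the jaws slowly.
- **Shaker:** I lowered it into the tray until the hand carried about 0.1 N, then 0.8 mm more, and let go gently.
- **Last checks:** The pan's rim was within about 2 px of where a level hanging pan should be. The shaker's base was within about 1 mm of its target, and the hand read about zero force.
- **What disagreed:** I gripped the shaker at 23.6 mm, not the stated 27 mm, and its fitted height came out at 70–74 mm. The other two shakers measured about 31 x 95 mm, so I took this one as the closest match.
- **Not confirmed:** The final near check of hook against edge is weak. The networks placed the hook about 5 mm off the expected x and did not find the plate edge in that view. I did not view a picture after releasing the shaker, as the viewing limit was used up; those checks are numeric only.

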